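# Lift the hot pot lid with the lid lifter

### The job

The second-hand pot being tried out on the hot plate has a hot lid: take the lid lifter standing on the counter by its wooden handle, hook its fork under the lid's loop, lift the lid off level and set it down gently in the middle of the round iron trivet. Do not touch the lid with the gripper or arm, and leave the pot where it stands on the hot plate. Then stand the lifter upright on the counter again, about where you found it, clear of the lid.

Things in the scene. Friction and masses are not known exactly. Their poses are not given: they have to be found in the camera images.
- lifter_grip (a point): Centre of the lid lifter's upright square dark-wood handle (24 x 24 mm, 76 mm tall), 98 mm above the fork's underside, so 98 mm above the counter as it stands. z is up, x is the way the fork points. Loose, 0.25 kg: a C-shaped steel fork with the handle on top.
- lifter: The same lifter: underside of the fork, below the handle. Two flat 6 mm thick prongs, 40 mm wide over both, run forward under the handle to x = 29 mm, ending in lips 14 mm high. The back plate's face is at x = -24 mm, its foot 70 mm wide. A top plate (z 52 to 58 mm) carries the handle. A loop bar rests on the prongs at z = 6 mm, between x = -24 and +23 mm, best under the handle.
- lid_loop (a point): Middle of the straight top bar of the loop on the pot's steel lid, on the bar's centre line over the lid's centre; z up, y along the bar, which is 8 mm thick. The opening under it is 38 mm high, 64 mm wide at the bar, 80 mm at its foot. The lid's flat top is 42 mm below this point, its underside 56 mm below. It balances with the fork within 15 mm of the bar's middle.
- lid: The same lid, loose, about 0.5 kg, 188 mm in diameter; origin at the centre of its underside, a plug 156 mm in diameter and 8 mm deep that sits inside the pot's rim, so it must rise 8 mm to come free. It lies on the pot at the start. (A smaller loose lid with a loop elsewhere is not meant.)
- pot: The steel pot, loose, 2.2 kg, 180 mm in diameter, 65 mm high with two side lugs, on the hot plate (a white slab 35 mm high). Origin at the centre of its underside, z up. (A smaller pot with a knob lid is not meant.)
- trivet_top (a point): Centre of the top of the round black iron trivet, fixed on the counter, 170 mm in diameter, 18 mm high; z up. The lid is to rest flat on it. (The square cork mat is not meant.)

How it is judged:
By the outcome, as a careful person would: the job done as asked, in the order asked, and still so for the second after the job is handed in, with the robot touching nothing.
It also fails if it takes over 64 s, if anything falls off the work surface, if the arm or the gripper's body presses on something with over 40 N, if the wrist force passes 120 N, or if a joint passes its speed limit or range.

### The arm

A 6-joint arm with a two-finger parallel gripper is mounted at the origin on the work surface. World frame = base frame: x ahead of the robot, y to its left, z up, the work surface at z = 0. Lengths are in m, angles in rad, forces in N, time in s.
With the tool pointing down it reaches from about 0.3 to 0.875 m from the base axis. Payload 6.4 kg.
Tool frame: the origin (TCP) lies midway between the tips of the shut fingers; the grasp point (between the pads) lies robot.grasp_offset behind it (robot.grasp_offset is the distance from the TCP to the grasp point, in m); z points along the fingers, y is the line along which they close (so a half turn about z gives the same grasp; the last joint's range is limited). The gripper opens to 88 mm and grips with 3 to 60 N. Pads are 18 mm wide; open, the fingers measure 123 mm over their backs; the gripper's body (75 mm by 187 mm) begins 45 mm behind the grasp point.
Start: joints at [1.101, 0.181, 1.607, -0, 1.354, -0.206], TCP at [0.15, 0.555, 0.209] pointing down, gripper open.
Joint ranges: [-2.99, 2.99], [-0.89, 2.07], [0.3, 2.58], [-1.14, 4.28], [0, 2.63], [-3.12, 3.12]. Speed limits (rad/s): [2.57, 2.57, 3.01, 3.14, 3.14, 3.14].

### API

Orientations are given as a unit quaternion [x, y, z, w].
In Python, from plant import monitor, eyes, job_done, robot gives the robot as it stands.
- The arm moves only by the tool move_arm, never from a script. Its argument "moves" is a list of rows, each a list of 7 numbers: the finger opening in mm, from 0 to 88.1, then the shift along the tool's x, y, z in units of 30 mm (1.0 is 30 mm), then the turn, a rotation vector about the tool's x, y, z in degrees. A call has 1 to 8 rows; each row is the pose to reach, as a shift and turn from the pose commanded when the call began, along the tool's axes at that moment; what a row does not reach only later rows make up. A row lasts 1/12 s, in which the tool goes at most 41.7 mm and 7.16 degrees, less where a joint would pass 70% of its speed; a pose out of reach is approached as far as the arm can. A call with a gripper value outside its range is refused whole. The fingers move at their own pace and stop on an object; "grip_force" is the grip in N (left out, the last holds). Time passes only in rows, so rows that repeat a pose let the fingers close. It gives the time, the measured TCP pose, the force, the opening and the grip force at its end, in the units of the state.
- monitor.sense(): the state, without advancing time (a new reading comes with each control period).
- eyes.read_camera(name): name is "scene" or "side" or "wrist"; returns a dict with "image" (480x640x3 uint8, blue, green, red), "depth" (480x640 float32, m along the optical axis (not along the pixel's ray), 0 where there is no reading), "fov_y" (degrees; the focal length in pixels is half the picture's height over the tangent of half this angle, whatever the lens; pixels are square), "cx", "cy" (the principal point, pixels), "world_to_cam" (4x4, takes a point from world to camera coordinates). Camera axes: x right, y up, looking along -z (the intrinsics and any distortion apply to the point x, -y, -z); pixel columns grow to the right and rows downward; lengths in m; the calibration is good to about 2 mm. A picture is of the moment at which its call begins.
- job_done(): hands the job in; it is judged then, once.
Trained networks look in a picture, given as the dict that the camera call returned (one of the last four; its "shot" number tells which), for a name from the list of things; names that differ only in an ending like _2 or _b are one class to them, and where a whole thing is asked for, a point or a joint stands for the part that bears it (a point fixed in the world has none). Each returns a list of dicts, best first, with "p" (0 to 1); they miss things now and then, are a little off and sometimes report something else, mostly with a low value. They report only what shows in the picture. A call takes as long as a camera call.
- eyes.outline_of(name, picture): "mask" (480x640 bool, what is visible of it) and "box" ([left, top, width, height] in pixels, round what is visible of it).
The state is a dict: "time_s": time; "joint_pos": joint angles; "qvel": joint speeds; "joint_torque": joint torques, N m; "tool_pos": TCP position; "tcp_rot": TCP orientation; "contact_force": force on the tool from outside, world axes, zero at the start; "torque": the same for the moment, N m; "opening": finger opening in m; "grasp_force": force on a finger pad.
Only numpy, scipy, OpenCV 4.12 (cv2) and the standard library are available. Lean on these libraries where they do the work, as an engineer would, in place of code of your own. Each camera call takes 0.05 s, during which the arm holds its last target. There are 200 camera calls.

## Working session

There is one attempt and no reset: what is moved stays moved. The work goes in short steps, Python scripts to look and compute and a tool call to move; the robot and the scene stay as the last step left them, time stands still between calls to the robot, and variables do not carry over. Pictures are saved under pics/ and viewed, at most 10 in all, crops included, and the job is handed in when it is done.

Besides the shell and the picture viewer there is one more tool, called after ">>>" by a JSON object that holds its "method" and its "body", one argument or row to a line. move_arm: Moves the arm, as the interface text tells. Its arguments: {"type":"object","properties":{"moves":{"type":"array"},"grip_force":{"type":"number"}},"required":["moves"]}

```bash
mkdir -p pics; ls
cat > h.py <<'E'
import numpy as np, cv2
from plant import monitor, eyes, job_done, robot
def pts(d, mask=None):
    f=240/np.tan(np.radians(d["fov_y"])/2); z=d["depth"]
    m=(z>0) if mask is None else (z>0)&mask
    v,u=np.nonzero(m); zz=z[v,u]
    c=np.stack([(u-d["cx"])/f*zz,-(v-d["cy"])/f*zz,-zz,np.ones_like(zz)])
    return (np.linalg.inv(d["world_to_cam"])@c)[:3].T,u,v
E
python3 - <<'E'
from h import *
print(robot.grasp_offset, {k:v for k,v in monitor.sense().items()})
for n in ["scene","side"]:
    d=eyes.read_camera(n); print(n,[k for k in d],d["fov_y"],d["cx"],d["cy"])
    cv2.imwrite(f"pics/{n}0.png",d["image"])
    for t in ["lifter_grip","lifter","lid_loop","lid","pot","trivet_top"]:
        try:
            for r in eyes.outline_of(t,d)[:3]:
                P,u,v=pts(d,r["mask"]); print(t,round(r["p"],2),r["box"],np.median(P,0).round(3),P.min(0).round(3),P.max(0).round(3))
        except Exception as e: print(t,e)
E
```

```text
pics
0.0187 {'time_s': 0.0, 'joint_pos': array([ 1.10069378e+00,  1.81521334e-01,  1.60800204e+00, -2.12468609e-05,
        1.35376766e+00, -2.06312603e-01]), 'qvel': array([-0.00152315, -0.00021723, -0.00031833,  0.00041077,  0.00099146,
       -0.00164292]), 'joint_torque': array([-1.88819367e-04, -4.33883071e+01, -3.41834271e+01,  7.01433280e-02,
        3.89659172e-02, -7.76666752e-05]), 'tool_pos': array([0.14965619, 0.55458506, 0.20762413]), 'tcp_rot': array([ 1.31510568e-01,  9.91314405e-01, -8.04525956e-04, -2.71973891e-04]), 'contact_force': array([0.14172308, 0.74165784, 0.39721413]), 'torque': array([-0.0066717 ,  0.02125472, -0.03643274]), 'grasp_force': 0.0, 'opening': 0.08801872203239569}
scene ['image', 'depth', 'fov_y', 'cx', 'cy', 'world_to_cam', 'shot'] 56.98125659837714 322.01404905407895 242.16249025210865
lifter_grip 0.74 [314.1, 228.9, 24.2, 63.6] [0.518 0.03  0.058] [ 0.365  0.002 -0.003] [0.552 0.206 0.135]
lifter 0.77 [310.7, 231.2, 29.7, 65.2] [0.52  0.03  0.058] [ 0.391  0.002 -0.003] [0.553 0.206 0.135]
lid_loop 0.66 [147.7, 291.1, 114.9, 89.4] [ 0.532 -0.
[... 533 characters left out ...]
3.2, 78.9] [0.507 0.044 0.058] [ 0.475 -0.113 -0.003] [0.604 0.078 0.135]
lifter 0.97 [285.0, 247.1, 39.9, 72.0] [0.507 0.044 0.058] [ 0.475 -0.032 -0.002] [0.563 0.078 0.135]
lid_loop 0.62 [327.2, 146.6, 85.1, 56.7] [ 0.513 -0.266  0.105] [ 0.427 -0.553 -0.002] [ 0.614 -0.185  0.153]
lid 0.6 [327.1, 147.2, 85.8, 53.9] [ 0.513 -0.267  0.105] [ 0.427 -0.539 -0.002] [ 0.686 -0.185  0.153]
pot 0.73 [282.1, 241.7, 45.6, 78.9] [0.506 0.044 0.058] [ 0.474 -0.109 -0.003] [0.606 0.078 0.135]
pot 0.7 [327.2, 186.5, 78.2, 37.1] [ 0.49  -0.205  0.074] [ 0.432 -0.304  0.033] [ 0.597 -0.164  0.102]
trivet_top 0.59 [160.3, 338.3, 119.5, 106.9] [0.536 0.257 0.017] [ 0.453  0.154 -0.004] [0.633 0.336 0.021]
```

View pics/scene0.png

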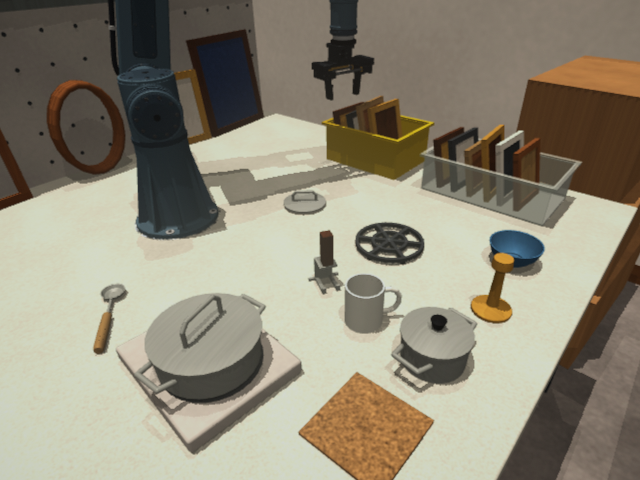

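View pics/side0.png

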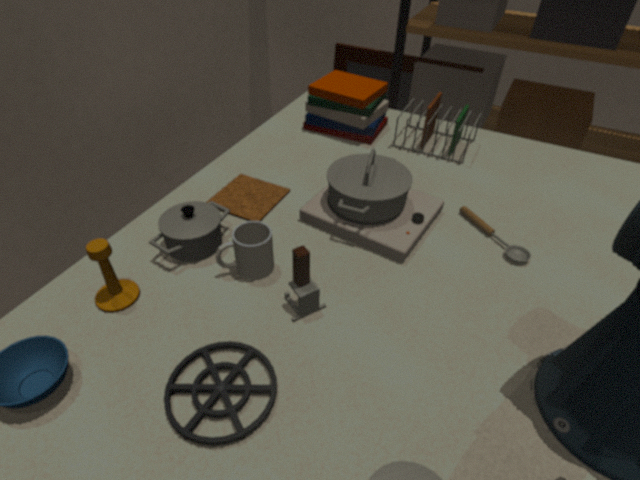

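Run:
```python
from h import *
A=[]
for n in ["scene","side"]:
    d=eyes.read_camera(n); P,u,v=pts(d); A.append(P)
    w2c=np.array(d["world_to_cam"]); print(n,"cam",np.linalg.inv(w2c)[:3,3].round(3))
    def sel(x,y,z): return P[(P[:,0]>x[0])&(P[:,0]<x[1])&(P[:,1]>y[0])&(P[:,1]<y[1])&(P[:,2]>z[0])&(P[:,2]<z[1])]
    def rep(nm,Q):
        if len(Q)<5: print(nm,len(Q));return
        r=cv2.minAreaRect((Q[:,:2]*1000).astype(np.float32)); print(nm,len(Q),np.round(r[0],1),np.round(r[1],1),round(r[2],1),Q[:,2].min().round(3),Q[:,2].max().round(3))
    L=((.42,.60),(-.06,.10))
    rep("handle top",sel(*L,(.131,.14)));rep("handle",sel(*L,(.065,.14)));rep("topplate",sel(*L,(.053,.061)));rep("prong",sel(*L,(.004,.02))); rep("all",sel(*L,(.006,.2)))
    K=((.4,.63),(-.40,-.17))
    rep("lidtop",sel(*K,(.100,.109)));rep("loopbar",sel(*K,(.143,.16)));rep("loop",sel(*K,(.112,.16)));rep("pot",sel(*K,(.04,.085)))
    T=((.43,.65),(.14,.36));Q=sel(*T,(.014,.025));rep("trivet",Q); (c,r)=cv2.minEnclosingCircle((Q[:,:2]*1000).astype(np.float32));print(c,r)
    Q=sel(*K,(.100,.109));(c,r)=cv2.minEnclosingCircle((Q[:,:2]*1000).astype(np.float32));print("lid",c,r)
```

```text
scene cam [ 1.014 -0.551  0.617]
handle top 75 [518.1  33.4] [22.8 24.5] 56.4 0.131 0.135
handle 431 [518.9  32.7] [23.8 26.7] 61.5 0.065 0.135
topplate 121 [510.6  38. ] [40.7 43.7] 56.8 0.053 0.061
prong 251 [519.2  33.5] [68.7 62.1] 59.0 0.004 0.02
all 791 [518.5  30.6] [64.9 63.2] 53.2 0.006 0.135
lidtop 7111 [ 521.1 -281.6] [187.5 187.1] 50.9 0.1 0.109
loopbar 236 [ 521.5 -281.5] [ 9.2 84.3] 14.6 0.143 0.154
loop 401 [ 521.4 -282.4] [ 9.2 95.1] 13.6 0.112 0.154
pot 1798 [ 554.1 -290.9] [228.2 112.4] 82.5 0.04 0.085
trivet 1097 [540.6 249.7] [167.5 168.8] 10.6 0.014 0.021
(540.614990234375, 250.36302185058594) 86.0698013305664
lid (520.2382202148438, -281.5616760253906) 95.30730438232422
side cam [0.25  0.513 0.63 ]
handle top 145 [516.4  35.2] [24.5 25. ] 58.7 0.131 0.136
handle 634 [516.6  35. ] [24.7 25.3] 57.1 0.065 0.136
topplate 311 [509.5  39.1] [40.7 43.3] 58.7 0.053 0.061
prong 268 [508.2  33.7] [67.7 60.7] 43.5 0.004 0.02
all 1424 [508.7  32.9] [66.2 60.7] 45.5 0.006 0.136
lidtop 3080 [ 520.6 -280.3] [185.4 188.6] 15.2 0.1 0.109
loopbar 80 [ 519.5 -277.8] [ 7.7 75.5] 13.6 0.143 0.153
loop 151 [ 519.7 -278.6] [ 7.7 94.7] 13.6 0.112 0.153
pot 1059 [ 486.9 -227.8] [197.1 102.6] 22.0 0.04 0.085
trivet 4228 [537.6 250.7] [168.1 169. ] 30.2 0.014 0.022
(538.0865478515625, 250.4132843017578) 85.54214477539062
lid (520.7927856445312, -282.2641906738281) 96.25145721435547
```

The scene picture shows the lifter at about (325,262) with its fork toward the camera and a grey mug beside it at (365,303). The target pot with its looped lid is at (205,345), and the trivet is at (390,242). The side picture agrees: lifter (303,285), pot lid (370,180), trivet (220,392). Next I'll check how much room there is around the lifter and work out the approach.

```bash
cat >> h.py <<'E'
def plan(p,yaw):  # TCP target (m), closing-line yaw of tool y (deg), tool down
    from scipy.spatial.transform import Rotation as R
    s=monitor.sense(); R0=R.from_quat(s["tcp_rot"])
    y=np.array([np.cos(np.radians(yaw)),np.sin(np.radians(yaw)),0]);z=np.array([0,0,-1.]);x=np.cross(y,z)
    rv=(R0.inv()*R.from_matrix(np.stack([x,y,z],1))).as_rotvec(degrees=True)
    sh=R0.inv().apply(np.array(p)-s["tool_pos"])/.03
    print("shift",sh.round(3),"turn",rv.round(2),"t",round(s["time_s"],2),"pos",s["tool_pos"].round(4))
E
python3 - <<'E'
from h import *
P=np.vstack([pts(eyes.read_camera(n))[0] for n in ["scene","side"]])
c=np.array([.5172,.0345])
Q=P[(np.linalg.norm(P[:,:2]-c,axis=1)<.2)&(P[:,2]>.03)]
a=np.radians(-32); q=(Q[:,:2]-c)@np.array([[np.cos(a),-np.sin(a)],[np.sin(a),np.cos(a)]])
M=np.hypot(*q.T)>.05
print("others in fork frame x,y,z",q[M].min(0),q[M].max(0),Q[M][:,2].max())
for lo,hi in((-.2,-.05),(-.05,.05),(.05,.2)):
    s=M&(q[:,0]>lo)&(q[:,0]<hi)
    if s.any(): print(lo,hi,q[s].min(0),q[s].max(0),Q[s][:,2].max())
w=P[(P[:,0]>.1)&(P[:,0]<.6)&(P[:,1]>0)&(P[:,1]<.5)&(P[:,2]>.03)]
H=np.histogram2d(w[:,0],w[:,1],bins=[5,5],range=[[.1,.6],[0,.5]])
for i in range(5):
  print([max([0]+list(w[(w[:,0]//.1==i+1)&(w[:,1]//.1==j)][:,2].round(3))) for j in range(5)])
# upright of the fork's handle axis vs yaw via handle top/topplate edges
plan([.5172,.0345,.20],-32)
E
```

```text
others in fork frame x,y,z [ 0.09209801 -0.16906671] [0.17212335 0.10622337] 0.09280737788906401
0.05 0.2 [ 0.09209801 -0.16906671] [0.17212335 0.10622337] 0.09280737788906401
[np.float64(0.348), 0, 0, 0, np.float64(0.345)]
[0, 0, np.float64(0.046), np.float64(0.036), 0]
[0, 0, 0, 0, 0]
[np.float64(0.06), 0, 0, 0, 0]
[np.float64(0.136), 0, 0, 0, 0]
shift [-16.344 -13.562   0.284] turn [  0.    -0.   106.89] t 0.9 pos [0.1499 0.5551 0.2085]
```

>>> {"method": "move_arm", "body": {
  "moves": [
    [88, -1, -0.9, -1, 0, 0, 7],
    [88, -2, -1.7, -1, 0, 0, 14],
    [88, -3, -2.5, -1, 0, 0, 21],
    [88, -4, -3.3, -1, 0, 0, 28],
    [88, -5, -4.1, -1, 0, 0, 35],
    [88, -6, -5, -1, 0, 0, 42],
    [88, -7, -5.8, -1, 0, 0, 49],
    [88, -8, -6.6, -1, 0, 0, 56]
  ]
}}

```text
time_s: 1.57
tool_pos: [0.3307, 0.2998, 0.2388]
tcp_rot: [0.584, 0.812, 0.0, 0.0]
contact_force: [0.7, -0.0, -0.4]
opening: 0.0879
grasp_force: 0.0
```

```bash
python3 -c "
from h import *
plan([.5172,.0345,.20],-32)"
```

```text
shift [-10.363   3.079   1.295] turn [ 4.000e-02 -3.000e-02  5.056e+01] t 1.57 pos [0.3307 0.2998 0.2388]
```

>>> {"method": "move_arm", "body": {
  "moves": [
    [88, -1.3, 0.4, 0, 0, 0, 7],
    [88, -2.6, 0.8, 0, 0, 0, 14],
    [88, -3.9, 1.2, 0, 0, 0, 21],
    [88, -5.2, 1.6, 0.1, 0, 0, 28],
    [88, -6.5, 2, 0.4, 0, 0, 35],
    [88, -7.8, 2.4, 0.7, 0, 0, 42],
    [88, -9.1, 2.8, 1, 0, 0, 49],
    [88, -10.36, 3.08, 1.3, 0, 0, 50.5]
  ]
}}

```text
time_s: 2.23
tool_pos: [0.5193, 0.0352, 0.1994]
tcp_rot: [0.875, 0.485, 0.0, 0.0]
contact_force: [0.5, 0.1, -0.3]
opening: 0.0882
grasp_force: 0.0
```

```bash
python3 -c "
from h import *
d=eyes.read_camera('wrist'); cv2.imwrite('pics/w1.png',d['image'])
P,u,v=pts(d)
for nm,lo,hi in(('htop',.128,.142),('tpl',.053,.061)):
  Q=P[(np.hypot(P[:,0]-.517,P[:,1]-.034)<.045)&(P[:,2]>lo)&(P[:,2]<hi)]
  if len(Q)>9: print(nm,len(Q),cv2.minAreaRect((Q[:,:2]*1000).astype(np.float32)))
plan([.5172,.0345,.0793],-32)"
```

```text
htop 1157 ((515.0299682617188, 33.189945220947266), (23.232868194580078, 23.883514404296875), 57.197086334228516)
tpl 1135 ((507.0625915527344, 37.72170639038086), (39.92509460449219, 41.77435302734375), 58.38932800292969)
shift [ 0.076 -0.214  3.939] turn [ 0.12  0.15 -0.08] t 2.28 pos [0.5214 0.0296 0.1975]
```

View pics/w1.png

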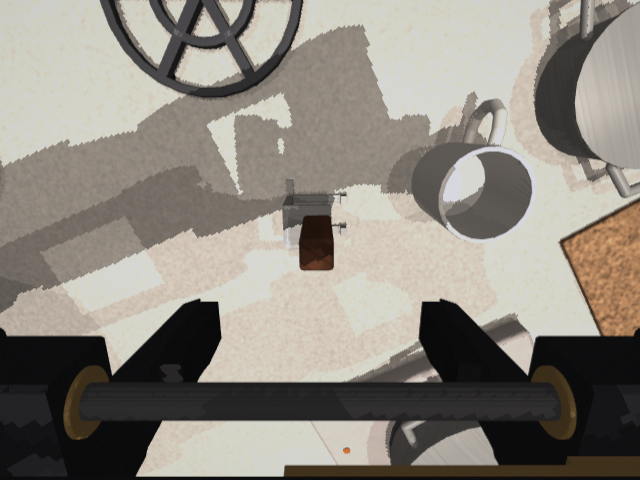

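The wrist view shows the handle at (317,243), standing free between the open fingers with the fork pointing right. The mug at (490,190) is clear. I'll descend in stages and re-check once the arm has settled.

>>> {"method": "move_arm", "body": {
  "moves": [
    [88, 0.08, -0.2, 0.4, 0, 0, 0],
    [88, 0.08, -0.2, 0.9, 0, 0, 0],
    [88, 0.08, -0.2, 1.3, 0, 0, 0],
    [88, 0.08, -0.2, 1.5, 0, 0, 0],
    [88, 0.08, -0.2, 1.5, 0, 0, 0],
    [88, 0.08, -0.2, 1.5, 0, 0, 0]
  ]
}}

```text
time_s: 2.78
tool_pos: [0.5141, 0.0427, 0.1546]
tcp_rot: [0.873, 0.488, -0.0, -0.0]
contact_force: [0.4, 0.8, -0.3]
opening: 0.0883
grasp_force: 0.0
```

```bash
python3 -c "
from h import *
d=eyes.read_camera('wrist')
P,u,v=pts(d)
for nm,lo,hi in(('htop',.128,.142),('tpl',.053,.061)):
  Q=P[(np.hypot(P[:,0]-.517,P[:,1]-.034)<.045)&(P[:,2]>lo)&(P[:,2]<hi)]
  if len(Q)>9: print(nm,len(Q),cv2.minAreaRect((Q[:,:2]*1000).astype(np.float32)))
plan([.5165,.0345,.0793],-32)"
```

```text
htop 1623 ((514.8114624023438, 32.91307830810547), (24.196033477783203, 23.61691665649414), 58.694252014160156)
tpl 1562 ((506.934814453125, 37.574066162109375), (40.601318359375, 41.89371109008789), 58.46596145629883)
shift [-0.198  0.197  2.528] turn [ 0.04 -0.02  0.42] t 2.83 pos [0.5145 0.0427 0.1551]
```

>>> {"method": "move_arm", "body": {
  "moves": [
    [88, -0.2, 0.2, 0, 0, 0, 0],
    [88, -0.2, 0.2, 0.5, 0, 0, 0],
    [88, -0.2, 0.2, 1.0, 0, 0, 0],
    [88, -0.2, 0.2, 1.5, 0, 0, 0],
    [88, -0.2, 0.2, 2, 0, 0, 0],
    [88, -0.2, 0.2, 2.4, 0, 0, 0],
    [88, -0.2, 0.2, 2.5, 0, 0, 0],
    [88, -0.2, 0.2, 2.5, 0, 0, 0]
  ],
  "grip_force": 50
}}

```text
time_s: 3.5
tool_pos: [0.5158, 0.034, 0.079]
tcp_rot: [0.873, 0.488, -0.001, -0.0]
contact_force: [-0.8, 0.5, 0.3]
opening: 0.0882
grasp_force: 0.0
```

```bash
python3 -c "
from h import *
plan([.5158,.034,.0793],-31.5);print(monitor.sense()['contact_force'])"
```

```text
shift [ 0.001  0.001 -0.01 ] turn [-0.07  0.03 -0.12] t 3.5 pos [0.5158 0.034  0.079 ]
[-0.81549128  0.49870968  0.33865766]
```

>>> {"method": "move_arm", "body": {
  "moves": [
    [45, 0, 0, 0, 0, 0, 0],
    [30, 0, 0, 0, 0, 0, 0],
    [25, 0, 0, 0, 0, 0, 0],
    [20, 0, 0, 0, 0, 0, 0],
    [20, 0, 0, 0, 0, 0, 0],
    [20, 0, 0, 0, 0, 0, 0],
    [20, 0, 0, 0, 0, 0, 0],
    [20, 0, 0, 0, 0, 0, 0]
  ],
  "grip_force": 50
}}

```text
time_s: 4.17
tool_pos: [0.5161, 0.0342, 0.0796]
tcp_rot: [0.873, 0.488, 0.0, 0.0]
contact_force: [0.6, 0.0, 0.3]
opening: 0.0369
grasp_force: 0.0
```

```bash
python3 -c "
from h import *
import numpy as np
a=np.radians(14); L=np.array([.5205,-.2805]); p=L-.075*np.array([np.cos(a),np.sin(a)])
print(p); plan([*p,.079+.15],14)"
```

```text
[ 0.44772782 -0.29864414]
shift [-10.644   3.873  -4.98 ] turn [  0.     0.   -45.61] t 4.17 pos [0.5161 0.0342 0.0796]
```

Not closed yet.

>>> {"method": "move_arm", "body": {
  "moves": [
    [20, 0, 0, 0, 0, 0, 0],
    [20, 0, 0, 0, 0, 0, 0],
    [20, 0, 0, 0, 0, 0, 0],
    [20, 0, 0, 0, 0, 0, 0],
    [20, 0, 0, 0, 0, 0, 0],
    [20, 0, 0, 0, 0, 0, 0]
  ]
}}

```text
time_s: 4.67
tool_pos: [0.5161, 0.0342, 0.0795]
tcp_rot: [0.873, 0.488, -0.0, -0.0]
contact_force: [0.2, 1.4, -0.1]
opening: 0.0238
grasp_force: 50.0
```

>>> {"method": "move_arm", "body": {
  "moves": [
    [20, 0, 0, -0.2, 0, 0, 0],
    [20, 0, 0, -0.6, 0, 0, 0],
    [20, 0, 0, -1.2, 0, 0, 0],
    [20, 0, 0, -2, 0, 0, 0],
    [20, 0, 0, -3, 0, 0, 0],
    [20, 0, 0, -4, 0, 0, 0],
    [20, 0, 0, -4.8, 0, 0, 0],
    [20, 0, 0, -5, 0, 0, 0]
  ]
}}

```text
time_s: 5.33
tool_pos: [0.5186, 0.0339, 0.2352]
tcp_rot: [0.873, 0.488, 0.003, 0.003]
contact_force: [1.3, 0.2, -2.3]
opening: 0.0235
grasp_force: 50.0
```

```bash
python3 -c "
from h import *
d=eyes.read_camera('side'); cv2.imwrite('pics/s2.png',cv2.resize(d['image'][100:400,150:500],None,fx=1.7,fy=1.7))
plan([.4477,-.2986,.229],14);print(monitor.sense())"
```

```text
shift [-10.672   3.804   0.163] turn [  0.44   0.   -45.61] t 5.38 pos [0.5183 0.0339 0.234 ]
{'time_s': 5.3833, 'joint_pos': array([-1.63551547e-01,  2.79260761e-02,  1.72188872e+00,  1.52970077e-05,
        1.38433823e+00,  3.88105505e-01]), 'qvel': array([-0.00148958,  0.04366212,  0.0598009 , -0.00011362, -0.05359318,
        0.00064087]), 'joint_torque': array([-6.58084312e-02, -3.56336832e+01, -3.39375722e+01,  5.07980562e-02,
        3.19029791e-01, -2.85403476e-03]), 'tool_pos': array([0.51826205, 0.03387197, 0.23401715]), 'tcp_rot': array([0.87294916, 0.48779702, 0.00291313, 0.00231316]), 'contact_force': array([ 0.33651111,  0.35534842, -2.29337961]), 'torque': array([-0.09226591, -0.00474558, -0.04082904]), 'grasp_force': 49.996779318898916, 'opening': 0.023400296252974566}
```

View pics/s2.png

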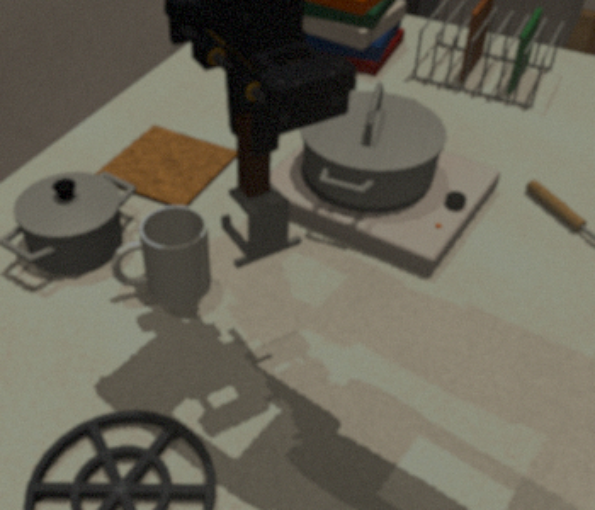

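The side view shows the lifter held upright at about (262,220), its fork level above the counter. Now to carry it to the pre-hook point.

>>> {"method": "move_arm", "body": {
  "moves": [
    [20, -0.6, 0.2, -0.3, 0, 0, -4],
    [20, -1.6, 0.6, -0.5, 0, 0, -11],
    [20, -2.8, 1, -0.5, 0, 0, -18],
    [20, -4.0, 1.4, -0.5, 0, 0, -25],
    [20, -5.2, 1.8, -0.5, 0, 0, -32],
    [20, -6.4, 2.2, -0.5, 0, 0, -39],
    [20, -7.6, 2.7, -0.5, 0, 0, -45],
    [20, -8.5, 3.1, -0.5, 0, 0, -45.6]
  ]
}}

```text
time_s: 6.05
tool_pos: [0.4601, -0.2325, 0.2427]
tcp_rot: [0.613, 0.79, 0.0, -0.001]
contact_force: [0.4, 0.8, -2.8]
opening: 0.0232
grasp_force: 50.0
```

```bash
python3 -c "
from h import *
plan([.4477,-.2986,.229],14)"
```

```text
shift [-2.033 -0.945  0.455] turn [-0.09 -0.13  0.33] t 6.05 pos [ 0.4601 -0.2325  0.2427]
```

>>> {"method": "move_arm", "body": {
  "moves": [
    [20, -1, -0.5, 0, 0, 0, 0],
    [20, -2.03, -0.94, 0, 0, 0, 0],
    [20, -2.03, -0.94, 0.5, 0, 0, 0],
    [20, -2.03, -0.94, 1.0, 0, 0, 0.3],
    [20, -2.03, -0.94, 1.4, 0, 0, 0.3],
    [20, -2.03, -0.94, 1.5, 0, 0, 0.3],
    [20, -2.03, -0.94, 1.54, 0, 0, 0.3],
    [20, -2.03, -0.94, 1.54, 0, 0, 0.3]
  ]
}}

```text
time_s: 6.72
tool_pos: [0.449, -0.2971, 0.198]
tcp_rot: [0.617, 0.787, 0.0, -0.0]
contact_force: [-0.8, -0.2, -3.2]
opening: 0.0241
grasp_force: 50.0
```

Run:
```python
from h import *
s=monitor.sense();tp=s["tool_pos"];print(s["contact_force"],tp)
a=np.radians(14);Rm=np.array([[np.cos(a),-np.sin(a)],[np.sin(a),np.cos(a)]])
for n in ["scene","side","wrist"]:
    d=eyes.read_camera(n);P,u,v=pts(d)
    q=(P[:,:2]-[.5205,-.2805])@Rm; c=(tp[:2]-[.5205,-.2805])@Rm
    m=(np.abs(q[:,0])<.03)&(np.abs(q[:,1])<.06)&(P[:,2]>.143)&(P[:,2]<.16)
    if m.sum()>9: print(n,"loop",m.sum(),cv2.minAreaRect((P[m,:2]*1000).astype(np.float32)),q[m].min(0),q[m].max(0))
    # lifter top plate & lower parts, relative to loop frame
    zf=tp[2]-.0795
    for nm,lo,hi in(("topplate",.045,.061),("low",-.004,.02)):
        m=(np.abs(q[:,0]-c[0])<.045)&(np.abs(q[:,1]-c[1])<.05)&(P[:,2]>zf+lo)&(P[:,2]<zf+hi)
        if m.sum()>9: print(n,nm,m.sum(),q[m].min(0).round(4),q[m].max(0).round(4),P[m,2].min().round(4),P[m,2].max().round(4))
    cv2.imwrite(f"pics/{n}3.png",d["image"])
print("tcp in loop frame",c)
s=cv2.imread("pics/scene3.png")[220:400,110:310];t=cv2.imread("pics/side3.png")[100:240,300:455]
cv2.imwrite("pics/c3.png",np.hstack([cv2.resize(x,(400,360)) for x in(s,t)]))
plan([.4477,-.2986,.1965],14)
```

```text
[-0.75113376 -0.22229599 -3.2211454 ] [ 0.44904387 -0.2970772   0.19797086]
scene loop 238 ((521.2078247070312, -281.3359375), (8.345710754394531, 85.78421783447266), 13.920729637145996) [-0.00370377 -0.04387415] [0.0046745  0.04190778]
scene topplate 281 [-0.103  -0.0208] [-0.0585  0.021 ] 0.1635 0.1793
scene low 634 [-0.1023 -0.0348] [-0.0412  0.0352] 0.1168 0.1382
side loop 81 ((519.381103515625, -276.7992248535156), (7.922145843505859, 78.22198486328125), 13.493572235107422) [-0.00432478 -0.03522924] [0.00394452 0.04296644]
side topplate 185 [-0.1012 -0.0209] [-0.0594  0.0222] 0.1636 0.1791
side low 288 [-0.1012 -0.0384] [-0.0423  0.0363] 0.1176 0.1376
wrist loop 1551 ((516.8086547851562, -282.9466857910156), (8.36148452758789, 86.4794692993164), 13.729938507080078) [-0.00838028 -0.04472066] [0.00011494 0.04176029]
wrist topplate 2593 [-0.105  -0.0166] [-0.0631  0.0197] 0.1639 0.1795
wrist low 1607 [-0.1049 -0.0214] [-0.0459  0.0341] 0.1188 0.1385
tcp in loop frame [-0.07334397  0.00120202]
shift [-0.013 -0.068  0.091] turn [ 0.04  0.08 -0.27] t 6.87 pos [ 0.4496 -0.2977  0.1992]
```

View pics/c3.png

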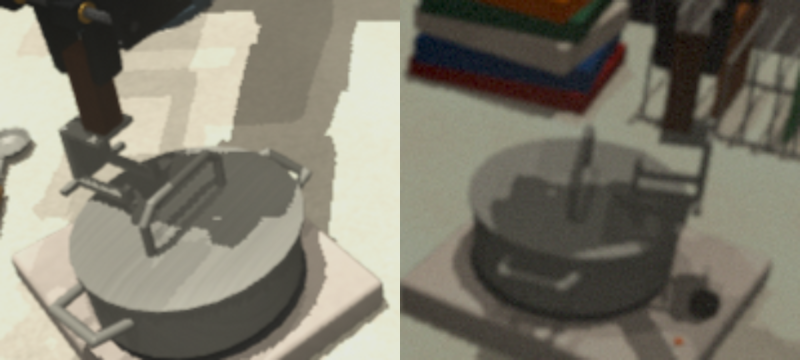

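The two crops show the fork level beside the loop, with its lips pointing at the opening, at about (130,195) in the left crop and (650,180) in the right. The measured gap is about 71 mm, centred sideways. Now I'll slide the fork in.

>>> {"method": "move_arm", "body": {
  "moves": [
    [20, 0, 0.2, 0.07, 0, 0, 0],
    [20, 0, 0.6, 0.07, 0, 0, 0],
    [20, 0, 1.0, 0.07, 0, 0, 0],
    [20, 0, 1.4, 0.07, 0, 0, 0],
    [20, 0, 1.8, 0.07, 0, 0, 0],
    [20, 0, 2.15, 0.07, 0, 0, 0],
    [20, 0, 2.37, 0.07, 0, 0, 0],
    [20, 0, 2.37, 0.07, 0, 0, 0]
  ]
}}

```text
time_s: 7.53
tool_pos: [0.5196, -0.2802, 0.196]
tcp_rot: [0.617, 0.787, 0.0, 0.0]
contact_force: [0.6, -0.2, -2.9]
opening: 0.024
grasp_force: 50.0
```

Run:
```python
from h import *
s=monitor.sense();print(s["contact_force"],s["torque"])
d=[eyes.read_camera(n) for n in("scene","side")]
print(monitor.sense()["tool_pos"])
cv2.imwrite("pics/c4.png",np.hstack([cv2.resize(d[0]["image"][220:400,110:310],(400,360)),cv2.resize(d[1]["image"][100:240,300:455],(400,360))]))
plan([.5205,-.2805,.2],14)
```

```text
[ 0.64144814 -0.21139375 -2.93822418] [-0.05229796  0.02651056 -0.01027996]
[ 0.51812077 -0.28060801  0.19590256]
shift [-0.015  0.078 -0.137] turn [-0.04 -0.02 -0.28] t 7.63 pos [ 0.5181 -0.2806  0.1959]
```

View pics/c4.png

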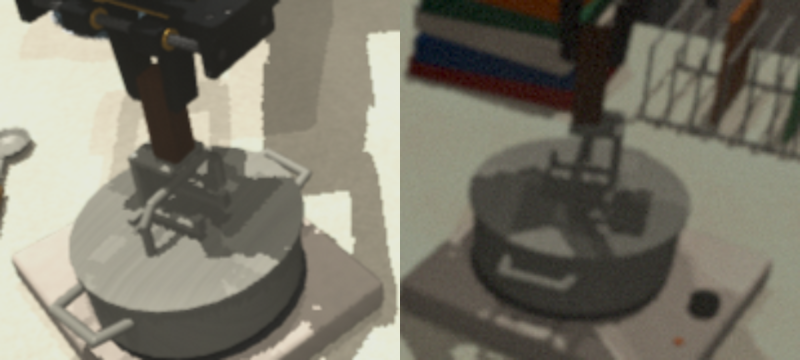

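The crops show the prongs through the loop at (185,205) and (590,170), with the bar under the handle and no contact force. I'll lift slowly.

>>> {"method": "move_arm", "body": {
  "moves": [
    [20, 0, 0, -0.25, 0, 0, 0],
    [20, 0, 0, -0.5, 0, 0, 0],
    [20, 0, 0, -0.65, 0, 0, 0],
    [20, 0, 0, -0.7, 0, 0, 0],
    [20, 0, 0, -0.75, 0, 0, 0],
    [20, 0, 0, -0.8, 0, 0, 0],
    [20, 0, 0, -0.88, 0, 0, 0],
    [20, 0, 0, -0.95, 0, 0, 0]
  ]
}}

```text
time_s: 8.3
tool_pos: [0.5176, -0.2805, 0.2241]
tcp_rot: [0.618, 0.786, 0.0, -0.001]
contact_force: [-0.7, -0.4, -9.1]
opening: 0.0238
grasp_force: 50.0
```

>>> {"method": "move_arm", "body": {
  "moves": [
    [20, 0, 0, -0.1, 0, 0, 0],
    [20, 0, 0, -0.2, 0, 0, 0],
    [20, 0, 0, -0.35, 0, 0, 0],
    [20, 0, 0, -0.5, 0, 0, 0],
    [20, 0, 0, -0.7, 0, 0, 0],
    [20, 0, 0, -0.9, 0, 0, 0],
    [20, 0, 0, -1.1, 0, 0, 0],
    [20, 0, 0, -1.2, 0, 0, 0]
  ]
}}

```text
time_s: 8.97
tool_pos: [0.5185, -0.2811, 0.2622]
tcp_rot: [0.618, 0.786, -0.0, 0.001]
contact_force: [-0.5, 0.1, -7.5]
opening: 0.0235
grasp_force: 50.0
```

```bash
cat >> h.py <<'E'
def lidfit(ns=("scene","side"),save=None):
    s=monitor.sense();tp=s["tool_pos"];print("F",s["contact_force"].round(2),"T",s["torque"].round(3),"t",s["time_s"],"open",s["opening"])
    for n in ns:
        d=eyes.read_camera(n);P,u,v=pts(d)
        r=np.hypot(P[:,0]-tp[0],P[:,1]-tp[1]); z0=tp[2]-.0795+.006+.004-.042
        m=(r<.11)&(np.abs(P[:,2]-z0)<.01)
        Q=P[m]; A=np.c_[Q[:,:2]-tp[:2],np.ones(len(Q))]
        w=np.ones(len(Q),bool)
        for _ in range(4):
            c=np.linalg.lstsq(A[w],Q[w,2],rcond=None)[0]; w=np.abs(A@c-Q[:,2])<.003
        (cc,R)=cv2.minEnclosingCircle((Q[w,:2]*1000).astype(np.float32))
        print(n,len(Q),"tilt deg",np.degrees(c[:2]).round(2),"ztop",(c[2]).round(4),"exp",z0.round(4),"centre",np.round(cc,1),"R",round(R,1))
        if save: cv2.imwrite(f"pics/{save}_{n}.png",d["image"])
E
python3 -c "
from h import *
lidfit(save='l5'); plan([.5385,.2505,.26],14)"
```

```text
F [-0.48  0.13 -7.52] T [-0.091 -0.074 -0.015] t 8.9667 open 0.02347609981588767
scene 6643 tilt deg [-0.06 -0.19] ztop 0.1496 exp 0.1507 centre [ 521.4 -281.7] R 94.2
side 2951 tilt deg [ 0.17 -0.6 ] ztop 0.1501 exp 0.1507 centre [ 521.1 -279.6] R 94.6
shift [17.062  4.84   0.041] turn [ 0.06  0.09 -0.32] t 9.07 pos [ 0.5185 -0.2812  0.2619]
```

The lid hangs level, within about 0.5°, and is clear of the pot. I'll carry it over smoothly.

>>> {"method": "move_arm", "body": {
  "moves": [
    [20, 0.1, 0.03, -0.05, 0, 0, 0],
    [20, 0.29, 0.08, -0.1, 0, 0, 0],
    [20, 0.58, 0.16, -0.15, 0, 0, 0],
    [20, 0.96, 0.27, -0.2, 0, 0, 0],
    [20, 1.44, 0.41, -0.25, 0, 0, 0],
    [20, 2.02, 0.57, -0.3, 0, 0, 0],
    [20, 2.6, 0.74, -0.35, 0, 0, 0],
    [20, 3.2, 0.9, -0.4, 0, 0, 0]
  ]
}}

```text
time_s: 9.73
tool_pos: [0.5215, -0.1789, 0.2729]
tcp_rot: [0.618, 0.787, 0.0, -0.0]
contact_force: [-0.0, -0.1, -8.4]
opening: 0.0236
grasp_force: 50.0
```

>>> {"method": "move_arm", "body": {
  "moves": [
    [20, 0.62, 0.18, 0, 0, 0, 0],
    [20, 1.25, 0.36, 0, 0, 0, 0],
    [20, 1.88, 0.53, 0, 0, 0, 0],
    [20, 2.5, 0.71, 0, 0, 0, 0],
    [20, 3.13, 0.89, 0, 0, 0, 0],
    [20, 3.75, 1.07, 0, 0, 0, 0],
    [20, 4.38, 1.24, 0, 0, 0, 0],
    [20, 5.0, 1.42, 0, 0, 0, 0]
  ]
}}

```text
time_s: 10.4
tool_pos: [0.5269, -0.0228, 0.273]
tcp_rot: [0.617, 0.787, 0.0, -0.0]
contact_force: [0.1, 0.1, -7.4]
opening: 0.0237
grasp_force: 50.0
```

>>> {"method": "move_arm", "body": {
  "moves": [
    [20, 0.62, 0.18, 0, 0, 0, 0],
    [20, 1.25, 0.36, 0, 0, 0, 0],
    [20, 1.88, 0.53, 0, 0, 0, 0],
    [20, 2.5, 0.71, 0, 0, 0, 0],
    [20, 3.13, 0.89, 0, 0, 0, 0],
    [20, 3.75, 1.07, 0, 0, 0, 0],
    [20, 4.38, 1.24, 0, 0, 0, 0],
    [20, 5.0, 1.42, 0, 0, 0, 0]
  ]
}}

```text
time_s: 11.07
tool_pos: [0.5324, 0.1329, 0.273]
tcp_rot: [0.617, 0.787, 0.0, -0.0]
contact_force: [-0.5, 0.1, -7.8]
opening: 0.0237
grasp_force: 50.0
```

```bash
python3 -c "
from h import *
plan([.5375,.2505,.26],14)"
```

```text
shift [3.767 1.098 0.434] turn [ 0.01 -0.02 -0.25] t 11.07 pos [0.5324 0.1329 0.273 ]
```

>>> {"method": "move_arm", "body": {
  "moves": [
    [20, 0.62, 0.17, 0, 0, 0, 0],
    [20, 1.24, 0.34, 0, 0, 0, 0],
    [20, 1.84, 0.51, 0, 0, 0, 0],
    [20, 2.4, 0.67, 0, 0, 0, 0],
    [20, 2.88, 0.82, 0, 0, 0, 0],
    [20, 3.26, 0.93, 0, 0, 0, 0],
    [20, 3.55, 1.0, 0, 0, 0, 0],
    [20, 3.74, 1.06, 0, 0, 0, 0]
  ]
}}

```text
time_s: 11.73
tool_pos: [0.5371, 0.2485, 0.2728]
tcp_rot: [0.617, 0.787, 0.0, -0.0]
contact_force: [0.5, -0.1, -8.0]
opening: 0.0236
grasp_force: 50.0
```

>>> {"method": "move_arm", "body": {
  "moves": [
    [20, 0, 0, 0.1, 0, 0, 0],
    [20, 0, 0, 0.3, 0, 0, 0],
    [20, 0, 0, 0.6, 0, 0, 0],
    [20, 0, 0, 0.9, 0, 0, 0],
    [20, 0, 0, 1.2, 0, 0, 0],
    [20, 0, 0, 1.4, 0, 0, 0],
    [20, 0, 0, 1.5, 0, 0, 0],
    [20, 0, 0, 1.5, 0, 0, 0]
  ]
}}

```text
time_s: 12.4
tool_pos: [0.5372, 0.2466, 0.2263]
tcp_rot: [0.618, 0.786, -0.001, -0.001]
contact_force: [-0.6, 0.1, -7.6]
opening: 0.0234
grasp_force: 50.0
```

```bash
python3 -c "
from h import *
lidfit(save='l6'); plan([.5365,.2503,.2],14)"
```

```text
F [-0.56  0.12 -7.61] T [-0.045  0.01   0.029] t 12.4 open 0.023367633998561246
scene 2254 tilt deg [-0.32 -0.04] ztop 0.1135 exp 0.1148 centre [539.7 245.3] R 94.2
side 10255 tilt deg [-0.18 -0.43] ztop 0.1148 exp 0.1148 centre [538.  246.9] R 94.1
shift [ 0.119 -0.021  0.928] turn [ 0.01 -0.   -0.32] t 12.5 pos [0.538  0.247  0.2278]
```

>>> {"method": "move_arm", "body": {
  "moves": [
    [20, 0.07, 0.03, 0.2, 0, 0, 0],
    [20, 0.13, 0.05, 0.5, 0, 0, 0],
    [20, 0.13, 0.05, 0.9, 0, 0, 0],
    [20, 0.13, 0.05, 1.3, 0, 0, 0],
    [20, 0.13, 0.05, 1.7, 0, 0, 0],
    [20, 0.13, 0.05, 2.0, 0, 0, 0],
    [20, 0.13, 0.05, 2.2, 0, 0, 0],
    [20, 0.13, 0.05, 2.35, 0, 0, 0]
  ]
}}

```text
time_s: 13.17
tool_pos: [0.5377, 0.251, 0.1557]
tcp_rot: [0.618, 0.786, -0.001, -0.001]
contact_force: [-0.7, 1.1, -8.4]
opening: 0.0237
grasp_force: 50.0
```

>>> {"method": "move_arm", "body": {
  "moves": [
    [20, 0, 0, 0.05, 0, 0, 0],
    [20, 0, 0, 0.1, 0, 0, 0],
    [20, 0, 0, 0.1, 0, 0, 0],
    [20, 0, 0, 0.1, 0, 0, 0]
  ]
}}

```text
time_s: 13.5
tool_pos: [0.5387, 0.2513, 0.1548]
tcp_rot: [0.618, 0.786, 0.0, 0.0]
contact_force: [-0.3, -0.2, -7.9]
opening: 0.0237
grasp_force: 50.0
```

```bash
python3 -c "
from h import *
lidfit(); plan([.5365,.2503,.14],14)"
```

```text
F [-0.32 -0.24 -7.86] T [-0.025  0.057  0.013] t 13.5 open 0.02366720114702599
scene 2228 tilt deg [0.28 0.04] ztop 0.0418 exp 0.0433 centre [543.6 249.7] R 94.2
side 9449 tilt deg [ 0.49 -0.2 ] ztop 0.0425 exp 0.0433 centre [540.3 251.9] R 94.2
shift [-0.014 -0.079  0.495] turn [ 0.06  0.   -0.31] t 13.6 pos [0.5387 0.2513 0.1549]
```

>>> {"method": "move_arm", "body": {
  "moves": [
    [20, 0, -0.04, 0.05, 0, 0, 0],
    [20, 0, -0.08, 0.1, 0, 0, 0],
    [20, 0, -0.09, 0.15, 0, 0, 0],
    [20, 0, -0.09, 0.19, 0, 0, 0],
    [20, 0, -0.09, 0.23, 0, 0, 0],
    [20, 0, -0.09, 0.26, 0, 0, 0],
    [20, 0, -0.09, 0.29, 0, 0, 0],
    [20, 0, -0.09, 0.32, 0, 0, 0]
  ]
}}

```text
time_s: 14.27
tool_pos: [0.5357, 0.2505, 0.1445]
tcp_rot: [0.618, 0.786, 0.0, 0.0]
contact_force: [-0.6, -0.9, -9.1]
opening: 0.024
grasp_force: 50.0
```

>>> {"method": "move_arm", "body": {
  "moves": [
    [20, 0, 0, 0.03, 0, 0, 0],
    [20, 0, 0, 0.06, 0, 0, 0],
    [20, 0, 0, 0.09, 0, 0, 0],
    [20, 0, 0, 0.12, 0, 0, 0],
    [20, 0, 0, 0.16, 0, 0, 0],
    [20, 0, 0, 0.2, 0, 0, 0],
    [20, 0, 0, 0.25, 0, 0, 0],
    [20, 0, 0, 0.3, 0, 0, 0]
  ]
}}

```text
time_s: 14.93
tool_pos: [0.5358, 0.2506, 0.1356]
tcp_rot: [0.618, 0.786, 0.0, 0.0]
contact_force: [0.4, -1.1, -2.1]
opening: 0.0237
grasp_force: 50.0
```

```bash
python3 -c "
from h import *
lidfit(); plan([.5365,.2503,.125],14)"
```

```text
F [ 0.45 -1.08 -2.08] T [-0.061  0.006 -0.029] t 14.9333 open 0.023685421565070027
scene 2274 tilt deg [-0.03  0.25] ztop 0.0307 exp 0.0241 centre [538.5 249.1] R 94.8
side 9159 tilt deg [ 0.09 -0.06] ztop 0.0313 exp 0.0241 centre [537.1 250.7] R 94.2
shift [-0.013  0.032  0.342] turn [-0.03 -0.   -0.32] t 15.03 pos [0.5355 0.2505 0.1352]
```

The lid rests flat on the trivet, and the scene and side fits put it within about 2 mm of the centre. Next: lower the fork clear of the bar, back out and rise.

>>> {"method": "move_arm", "body": {
  "moves": [
    [20, 0, 0, 0.1, 0, 0, 0],
    [20, 0, 0, 0.25, 0, 0, 0],
    [20, 0, 0, 0.38, 0, 0, 0],
    [20, 0, 0, 0.42, 0, 0, 0],
    [20, 0, 0, 0.42, 0, 0, 0]
  ]
}}

```text
time_s: 15.45
tool_pos: [0.5351, 0.2504, 0.1221]
tcp_rot: [0.618, 0.786, -0.001, -0.0]
contact_force: [1.1, 0.3, -2.1]
opening: 0.0235
grasp_force: 50.0
```

>>> {"method": "move_arm", "body": {
  "moves": [
    [20, 0, -0.15, 0, 0, 0, 0],
    [20, 0, -0.45, 0, 0, 0, 0],
    [20, 0, -0.8, 0, 0, 0, 0],
    [20, 0, -1.2, 0, 0, 0, 0],
    [20, 0, -1.7, 0, 0, 0, 0],
    [20, 0, -2.2, 0, 0, 0, 0],
    [20, 0, -2.6, 0, 0, 0, 0],
    [20, 0, -2.7, 0, 0, 0, 0]
  ]
}}

```text
time_s: 16.12
tool_pos: [0.4545, 0.231, 0.1229]
tcp_rot: [0.618, 0.786, -0.001, -0.0]
contact_force: [0.6, -0.6, -2.8]
opening: 0.0235
grasp_force: 50.0
```

Run:
```python
from h import *
s=monitor.sense();print(s["contact_force"])
for n in("scene","side"):
    d=eyes.read_camera(n);P,u,v=pts(d);m=(np.hypot(P[:,0]-.539,P[:,1]-.25)<.105)&(np.abs(P[:,2]-.0315)<.006)
    print(n,cv2.minEnclosingCircle((P[m,:2]*1000).astype(np.float32)),np.percentile(P[m,2],[5,50,95]))
plan([.45,.22,.22],14); plan([.5158,.034,.12],-31.5)
```

```text
[ 0.58534417 -0.58881719 -2.84760317]
scene ((537.764892578125, 249.7853240966797), 96.17121887207031) [0.02773322 0.03074306 0.03281947]
side ((537.27587890625, 249.62969970703125), 94.98340606689453) [0.02869569 0.03142228 0.03338563]
shift [-0.317 -0.297 -3.22 ] turn [ 0.04  0.   -0.3 ] t 16.22 pos [0.4565 0.2314 0.1234]
shift [-6.86   0.363  0.114] turn [ 4.00e-02 -2.00e-02  4.52e+01] t 16.22 pos [0.4565 0.2314 0.1234]
```

>>> {"method": "move_arm", "body": {
  "moves": [
    [20, 0, -0.1, -0.3, 0, 0, 0],
    [20, 0, -0.2, -0.9, 0, 0, 0],
    [20, 0, -0.3, -1.7, 0, 0, 0],
    [20, 0, -0.4, -2.4, 0, 0, 0],
    [20, -0.3, -0.4, -2.6, 0, 0, 0],
    [20, -0.9, -0.3, -2.6, 0, 0, 5],
    [20, -1.7, -0.2, -2.6, 0, 0, 12],
    [20, -2.7, -0.1, -2.6, 0, 0, 19]
  ]
}}

```text
time_s: 16.88
tool_pos: [0.4737, 0.1515, 0.2012]
tcp_rot: [0.74, 0.672, 0.0, 0.0]
contact_force: [1.0, -0.6, -2.5]
opening: 0.0239
grasp_force: 50.0
```

```bash
python3 -c "
from h import *
plan([.5158,.034,.15],-31.5)"
```

```text
shift [-3.762  1.774  1.706] turn [ 0.04 -0.03 25.97] t 16.88 pos [0.4737 0.1515 0.2012]
```

>>> {"method": "move_arm", "body": {
  "moves": [
    [20, -1, 0.5, 0, 0, 0, 7],
    [20, -2, 0.9, 0.1, 0, 0, 14],
    [20, -2.9, 1.35, 0.4, 0, 0, 20],
    [20, -3.5, 1.65, 0.9, 0, 0, 25],
    [20, -3.72, 1.75, 1.4, 0, 0, 26],
    [20, -3.76, 1.77, 1.7, 0, 0, 26],
    [20, -3.76, 1.77, 1.7, 0, 0, 26],
    [20, -3.76, 1.77, 1.7, 0, 0, 26]
  ]
}}

```text
time_s: 17.55
tool_pos: [0.5151, 0.0349, 0.1495]
tcp_rot: [0.872, 0.49, -0.001, -0.001]
contact_force: [-0.4, 0.0, -3.1]
opening: 0.0234
grasp_force: 50.0
```

```bash
python3 -c "
from h import *
plan([.5158,.034,.0835],-31.5)
d=eyes.read_camera('side');P,u,v=pts(d);s=monitor.sense()['tool_pos']
m=(np.hypot(P[:,0]-.5158,P[:,1]-.034)<.06)&(P[:,2]>.05)&(P[:,2]<.1);Q=P[m];print(np.percentile(Q[:,2],[1,3,10]),s)"
```

```text
shift [-0.013  0.039  2.2  ] turn [-0.1   0.03  0.23] t 17.55 pos [0.5151 0.0349 0.1495]
[0.0697679  0.07042301 0.07257639] [0.51567909 0.03520311 0.15030702]
```

>>> {"method": "move_arm", "body": {
  "moves": [
    [20, 0, 0.02, 0.3, 0, 0, 0],
    [20, 0, 0.02, 0.8, 0, 0, 0],
    [20, 0, 0.02, 1.3, 0, 0, 0],
    [20, 0, 0.02, 1.7, 0, 0, 0],
    [20, 0, 0.02, 2.0, 0, 0, 0],
    [20, 0, 0.02, 2.15, 0, 0, 0],
    [20, 0, 0.02, 2.2, 0, 0, 0],
    [20, 0, 0.02, 2.2, 0, 0, 0]
  ]
}}

```text
time_s: 18.27
tool_pos: [0.5163, 0.0345, 0.084]
tcp_rot: [0.872, 0.49, -0.0, -0.0]
contact_force: [0.5, -0.4, -2.0]
opening: 0.0236
grasp_force: 50.0
```

>>> {"method": "move_arm", "body": {
  "moves": [
    [20, 0, 0, 0.03, 0, 0, 0],
    [20, 0, 0, 0.06, 0, 0, 0],
    [20, 0, 0, 0.08, 0, 0, 0],
    [20, 0, 0, 0.1, 0, 0, 0],
    [20, 0, 0, 0.12, 0, 0, 0],
    [20, 0, 0, 0.13, 0, 0, 0],
    [20, 0, 0, 0.13, 0, 0, 0]
  ]
}}

```text
time_s: 18.85
tool_pos: [0.5161, 0.0344, 0.0801]
tcp_rot: [0.872, 0.49, -0.0, -0.0]
contact_force: [-0.1, -0.3, -2.3]
opening: 0.0235
grasp_force: 50.0
```

Not quite in contact yet.

>>> {"method": "move_arm", "body": {
  "moves": [
    [20, 0, 0, 0.02, 0, 0, 0],
    [20, 0, 0, 0.04, 0, 0, 0],
    [20, 0, 0, 0.04, 0, 0, 0],
    [20, 0, 0, 0.04, 0, 0, 0]
  ]
}}

```text
time_s: 19.18
tool_pos: [0.5164, 0.0344, 0.0795]
tcp_rot: [0.872, 0.49, 0.0, 0.0]
contact_force: [-2.1, 0.7, 5.2]
opening: 0.0237
grasp_force: 50.0
```

Contact. I'll open in place.

>>> {"method": "move_arm", "body": {
  "moves": [
    [24, 0, 0, -0.01, 0, 0, 0],
    [28, 0, 0, -0.02, 0, 0, 0],
    [40, 0, 0, -0.02, 0, 0, 0],
    [60, 0, 0, -0.02, 0, 0, 0],
    [88, 0, 0, -0.02, 0, 0, 0],
    [88, 0, 0, -0.02, 0, 0, 0],
    [88, 0, 0, -0.02, 0, 0, 0],
    [88, 0, 0, -0.02, 0, 0, 0]
  ],
  "grip_force": 10
}}

```text
time_s: 19.85
tool_pos: [0.5161, 0.0344, 0.0795]
tcp_rot: [0.872, 0.49, -0.0, -0.0]
contact_force: [0.0, -0.2, 0.9]
opening: 0.066
grasp_force: 0.0
```

>>> {"method": "move_arm", "body": {
  "moves": [
    [88, 0, 0, -0.02, 0, 0, 0],
    [88, 0, 0, -0.1, 0, 0, 0],
    [88, 0, 0, -0.5, 0, 0, 0],
    [88, 0, 0, -1.2, 0, 0, 0],
    [88, 0, 0, -2.2, 0, 0, 0],
    [88, 0, 0, -3.3, 0, 0, 0],
    [88, 0, 0, -4.3, 0, 0, 0],
    [88, 0, 0, -5, 0, 0, 0]
  ]
}}

```text
time_s: 20.52
tool_pos: [0.5173, 0.0343, 0.234]
tcp_rot: [0.872, 0.49, 0.002, 0.001]
contact_force: [0.3, -0.7, 0.6]
opening: 0.0879
grasp_force: 0.0
```

Run:
```python
from h import *
print(monitor.sense()["contact_force"],monitor.sense()["opening"])
for n in("side","scene"):
    d=eyes.read_camera(n);P,u,v=pts(d);cv2.imwrite(f"pics/{n}9.png",d["image"])
    for nm,c,R,lo,hi in(("lid",(.538,.25),.105,.026,.037),("htop",(.516,.034),.03,.128,.142),("pot",(.52,-.28),.12,.09,.104)):
        m=(np.hypot(P[:,0]-c[0],P[:,1]-c[1])<R)&(P[:,2]>lo)&(P[:,2]<hi)
        if m.sum()>5: print(n,nm,cv2.minEnclosingCircle((P[m,:2]*1000).astype(np.float32)),cv2.minAreaRect((P[m,:2]*1000).astype(np.float32)))
```

```text
[ 0.34480386 -0.73882174  0.63946616] 0.08789992033657432
side lid ((537.1649169921875, 249.86459350585938), 95.04682159423828) ((537.3438720703125, 250.41738891601562), (186.55307006835938, 188.50428771972656), 31.867835998535156)
side htop ((516.2037353515625, 35.69331359863281), 14.762093544006348) ((516.8599243164062, 34.13356018066406), (24.195281982421875, 25.207571029663086), 57.037437438964844)
side pot ((518.5948486328125, -279.8984375), 115.34603118896484) ((510.1758117675781, -279.0636901855469), (228.41683959960938, 157.51612854003906), 80.54313659667969)
scene lid ((538.2750244140625, 250.156982421875), 96.36585998535156) ((539.0642700195312, 250.32269287109375), (185.92588806152344, 187.8568115234375), 37.40971374511719)
scene htop ((518.8599853515625, 32.25927734375), 15.07761001586914) ((517.83935546875, 32.86528015136719), (23.052886962890625, 25.841796875), 61.06037902832031)
scene pot ((520.87255859375, -283.01434326171875), 116.58788299560547) ((522.2620849609375, -284.03436279296875), (178.69395446777344, 210.390869140625), 40.087921142578125)
```

View pics/side9.png

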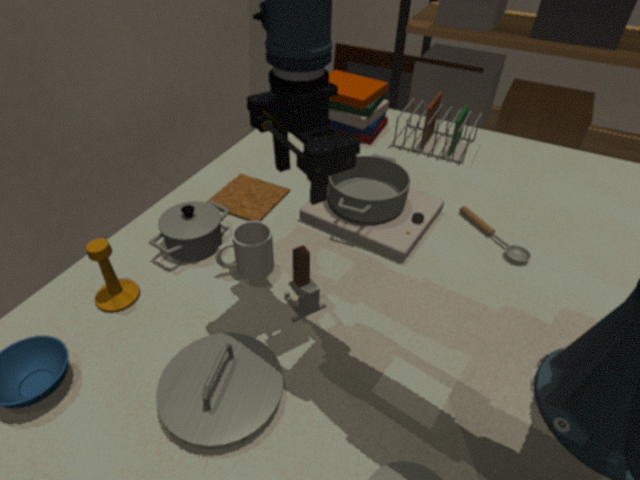

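The side view shows the lid flat on the trivet at (220,390), the lifter upright at (303,285), and the open pot still on the hot plate at (368,190). The gripper is clear.

```bash
python3 -c "
from h import *
print(job_done())"
```

```text
the job is handed in; nothing more can be done
None
```

The job is handed in at about 21 s of the 64 s: the lid lies flat on the trivet within about 2 mm of its centre, the pot is still on the hot plate, and the lifter stands upright within about 2 mm of where it was, clear of the lid; no verdict came back from the hand-in.

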